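# Hold a bushing down in a planetary carrier with the swing-arm plunger

### The job

Set the flanged bronze bushing, flange up, fully home in the bore of the carrier's central hub, swing the cast-iron arm over it until it meets its stop, and push the sprung plunger's knob down until the plunger's stop collar rests on the arm, so that the shoe clamps the bushing. Keep it pressed like that for at least three seconds and finish while still holding it down, ready for the fitter to pin the bushing. Leave the other loose parts where they lie.

Things in the scene. Friction and masses are not known exactly. Their poses are not given: they have to be found in the camera images.
- bushing: Flanged bronze bushing, 190-260 g, standing on the bench, flange up. Sleeve 36 mm outside diameter, 25 mm long, chamfered foot; flange on top 50 mm diameter, 7 mm thick; 24 mm through bore; 32 mm tall in all. Origin: centre of the sleeve's foot (z = 0 on the bench), z up its axis towards the flange. Grip it by the flange's edge with the fingertips.
- carrier: Rough steel planetary carrier, fixed on a 285 mm square, 20 mm thick steel plate, at any angle about its axis (it does not matter). Disc 170 mm diameter, 20 mm thick; central hub 56 mm outside diameter, top 50 mm above the origin; three lugs and three pin bosses around it, no higher than 36 mm. Origin: centre of its underside, 20 mm above the bench, z up.
- bore (a point): Centre of the bore's mouth on the flat top of the carrier's hub, 70 mm above the bench, z up. The vertical bore is 37.6 mm diameter, 30 mm deep. With the bushing home its flange lies on the hub top and the bushing's origin is 25 mm below this point.
- pivot (a point): Point on the vertical axis of the column about which the arm swings, 165 mm above the bench (level with the top of the arm's outer boss), 163 mm horizontally from the bore. Column 40 mm diameter, arm hub 68 mm diameter, up to 192 mm above the bench.
- swing (a joint): Angle of the cast-iron arm about the column, rad: 0 = against its stop, plunger exactly over the bore; grows as it swings away, clockwise from above (max 1.85); bring it back counter-clockwise. Friction 0.25 N m: it stays where left. Arm 30 mm wide; its outer boss is 52 mm diameter, from 128 to 165 mm above the bench.
- plunger (a joint): Downward travel of the sprung plunger in the arm's outer boss, m: 0 = up, where its return spring puts it when let go; 0.028 = collar resting on the arm. Push needed: about 3 N at first, 6 N at 0.020 where the shoe meets the flange of a seated bushing, then the shoe's spring comes in: about 19 N at 0.028.
- collar (a point): Centre of the underside of the stop collar, a red-painted steel ring clamped on the 18 mm plunger rod below the knob, 39 mm diameter, 12 mm thick. 28 mm above the top of the arm's boss when the plunger is up; rests on the boss when it is fully down.
- knob: Black round palm knob on top of the plunger, 45 mm diameter, 31 mm tall, sides vertical from 5 to 26 mm above its origin, free to turn about its vertical axis. Origin: centre of its underside, z up; 213 mm above the bench with the plunger up, 8 mm above the collar's top, 163 mm horizontally from the pivot.
- shoe: Steel presser shoe under the plunger: a 36 mm disc with a tapered pilot nose, 20 mm diameter, 12 mm long below it, that enters the bushing's bore. Origin: centre of the disc's pressing face, z up; 97 mm above the bench when up, 20 mm above the flange of a seated bushing. Slides up against its own spring (3 N, then 1 N/mm), by 8 mm at full plunger travel.
- plug_gauge: Bystander: small chrome plug gauge lying on the bench, about 112 mm long and 16 mm thick. Origin: underside of its handle's middle; x along it.
- planet_pin: Bystander: plain steel planet pin, 22 mm diameter, 58 mm tall, standing on the fixture plate beyond the carrier. Origin: centre of its foot.
- thrust_washer: Bystander: flat dark steel thrust washer, 60 mm outside and 34 mm inside diameter, 5 mm thick, lying on the fixture plate at its near left corner. Origin: centre of its underside.
Mind the look-alikes: they are no part of the job. What is meant by the bushing is not green, and is the larger of those in its own colour.

How it is judged:
On the way, in this order (a step that is already met when the one before it is completed fails the run):
1. the bushing is fully home in the hub's bore, flange up, and let go by the fingers (z of bushing in the frame of bore between -0.028 and -0.023 m and horizontal distance between bushing and bore below 0.003 m and angle between bushing's own z axis and vertical below 0.06 rad and contact force between the fingers and bushing below 0.5 N), for 0.2 s.
2. the arm is swung over to its stop, the bushing still home (z of bushing in the frame of bore between -0.028 and -0.023 m and horizontal distance between bushing and bore below 0.003 m and angle between bushing's own z axis and vertical below 0.06 rad and value of joint swing below 0.03 rad), for 0.2 s.
3. the plunger is pressed down on its collar, the shoe clamping the bushing, for three seconds (all of step 2 and value of joint plunger above 0.0255 m and contact force between shoe and bushing above 6 N), for 3 s.
At the end, for the whole second after the job is handed in: Robot still pushing the knob (over 5 N), plunger travel over 25.5 of 28 mm, arm within 0.03 rad of its stop, shoe pressing the bushing with over 6 N, bushing home: tilt under 0.06 rad, flange within 2 mm of the hub top, centred within 3 mm (all of step 3 and contact force between any of the fingers, the arm and knob above 5 N); the arm keeps its last pose, push and grip.
It fails at once if the plug gauge is moved more than 20 mm (distance of plug_gauge from where it was at the start of the episode above 0.02 m).
It fails at once if the planet pin is moved more than 20 mm (distance of planet_pin from where it was at the start of the episode above 0.02 m).
It fails at once if the thrust washer is moved more than 20 mm (distance of thrust_washer from where it was at the start of the episode above 0.02 m).
It also fails if it takes over 67 s, if anything falls off the work surface, if the arm or the gripper's body presses on something with over 40 N, if the wrist force passes 120 N, or if a joint passes its speed limit or range.

### The arm

A 7-joint arm with a two-finger parallel gripper is mounted at the origin on the work surface. World frame = base frame: x ahead of the robot, y to its left, z up, the work surface at z = 0. Lengths are in m, angles in rad, forces in N, time in s.
With the tool pointing down it reaches from about 0.425 to 0.925 m from the base axis. Payload 6.8 kg.
Tool frame: the origin (TCP) lies at the very end of the fingers, on their centre line; the grasp point (between the pads) lies 19 mm behind it (grip_point_offset is the distance from the TCP to the grasp point, in m); z points along the fingers, y is the line along which they close (so a half turn about z gives the same grasp; the last joint's range is limited). The gripper opens to 85 mm and grips with 20 to 120 N. Pads are 22 mm wide; open, the fingers measure 114 mm over their backs; the gripper's body (76 mm by 85 mm) begins 54 mm behind the grasp point. The pads swing forward as they close: fully open they stand 13 mm farther back than shut.
Start: joints at [1.157, 0.477, 0.022, 1.555, -0.011, 1.109, -0.083], TCP at [0.203, -0.644, 0.231] pointing down, gripper open.
Joint ranges: [-2.96, 2.96], [-0.34, 2.1], [-1.41, 1.46], [0.24, 2.44], [-1.37, 4.51], [0.17, 1.92], [-2.96, 2.96]. Speed limits (rad/s): [2.39, 2.39, 3.14, 3.14, 3.14, 3.14, 3.14].

### API

Orientations are given as a unit quaternion [w, x, y, z].
In Python, from station import * gives the robot as it stands.
- The arm moves only by the tool carry_out, never from a script. Its argument "rows" is text: rows parted by semicolons, each of 4 numbers parted by spaces: the shift along the world's x, y, z in mm, then the turn about the world's z in degrees. In form: dx dy dz yaw; .... A call has 1 to 10 rows; each row shifts and turns the commanded pose from where the row before left it; what a row does not reach is not made up. A row lasts 1/8 s, in which the tool goes at most 62.5 mm and 10.7 degrees, less where a joint would pass 70% of its speed; a pose out of reach is approached as far as the arm can. A call is refused whole if a number of a shift passes 62.5 or a number of a turn 10.7, either way. A call with a gripper value outside its range is refused whole. "claw" is the finger opening in mm, from 0 to 85.4, set as the call begins (left out, the last holds). The fingers move at their own pace and stop on an object; "force" is the grip in N (left out, the last holds). Time passes only in rows, so rows that do not move let the fingers close. It gives the time, the measured TCP pose, the force, the opening and the grip force at its end, in the units of the state.
- get_obs(): the state, without advancing time (a new reading comes with each control period).
- read_camera(name): name is "scene" or "top" or "wrist"; returns a dict with "img" (420x560x3 uint8, blue, green, red), "fov_y" (degrees; the focal length in pixels is half the picture's height over the tangent of half this angle, whatever the lens; pixels are square), "cx", "cy" (the principal point, pixels), "distortion" ([k1, k2, p1, p2, k3] as OpenCV has them; the pictures are not rectified), "world_to_cam" (4x4, takes a point from world to camera coordinates). Camera axes: x right, y up, looking along -z (the intrinsics and any distortion apply to the point x, -y, -z); pixel columns grow to the right and rows downward; lengths in m; the calibration is good to about 2 mm. A picture is of the moment at which its call begins. There is no depth.
- hand_in(): hands the job in; it is judged then, once.
Trained networks look in the newest picture that a camera, given by its name, has taken for a name from the list of things; names that differ only in an ending like _2 or _b are one class to them, and where a whole thing is asked for, a point or a joint stands for the part that bears it (a point fixed in the world has none). Each returns a list of dicts, best first, with "confidence" (0 to 1); they miss things now and then, are a little off and sometimes report something else, mostly with a low value. They report only what shows in the picture. A call takes as long as a camera call. They do not tell look-alikes from the thing itself.
- recognise(camera, thing): "centre" ([column, row] in pixels, amid what is visible of it).
- outline_of(camera, thing): "pixels" (420x560 bool, what is visible of it) and "centre" ([column, row] in pixels, amid what is visible of it).
- place_of(camera, thing): "centre" ([column, row] in pixels: a listed point, or the origin of a listed thing).
The state is a dict: "t": time; "q": joint angles; "joint_vel": joint speeds; "joint_torque": joint torques, N m; "eef_pos": TCP position; "tool_rot": TCP orientation; "contact_force": force on the tool from outside, world axes, zero at the start; "torque": the same for the moment, N m; "gripper_width": opening from 0.0 (shut) to 1.0 (fully open); "grasp_force": force on a finger pad.
Only numpy, scipy, OpenCV 4.12 (cv2) and the standard library are available. Lean on these libraries where they do the work, as an engineer would, in place of code of your own. Each camera call takes 0.05 s, during which the arm holds its last target. There are 200 camera calls.

## Working session

There is one attempt and no reset: what is moved stays moved. The work goes in short steps, Python scripts to look and compute and a tool call to move; the robot and the scene stay as the last step left them, time stands still between calls to the robot, and variables do not carry over. Pictures are saved under pics/ and viewed, at most 12 in all, crops included, and the job is handed in when it is done.

Besides the shell and the picture viewer there is one more tool, called after "Emit:" by a JSON object that holds its "fn" and its "kwargs", one argument or row to a line. carry_out: Moves the arm, as the interface text tells. Its arguments: {"type":"object","properties":{"rows":{"type":"string"},"claw":{"type":"number"},"force":{"type":"number"}},"required":["rows"]}

```bash
mkdir -p pics; ls
cat > h.py <<'E'
from station import *
import numpy as np, cv2
def K(c):
    f=210/np.tan(np.radians(c["fov_y"])/2)
    return np.array([[f,0,c["cx"]],[0,f,c["cy"]],[0,0,1.]]),np.array(c["distortion"],float)
def ray(c,px):
    k,d=K(c); u=cv2.undistortPoints(np.array([[px]],float),k,d)[0,0]
    T=np.array(c["world_to_cam"]);R=T[:3,:3];o=-R.T@T[:3,3]
    v=R.T@np.array([u[0],-u[1],-1]);return o,v/np.linalg.norm(v)
def at_z(c,px,z):
    o,v=ray(c,px);return o+v*(z-o[2])/v[2]
def tri(rs):
    A=0;b=0
    for o,v in rs:
        P=np.eye(3)-np.outer(v,v);A=A+P;b=b+P@o
    x=np.linalg.solve(A,b);return x,[np.linalg.norm((np.eye(3)-np.outer(v,v))@(x-o)) for o,v in rs]
def proj(c,p):
    k,d=K(c);T=np.array(c["world_to_cam"]);q=T[:3,:3]@np.array(p)+T[:3,3]
    return cv2.projectPoints(np.array([[q[0],-q[1],-q[2]]]),np.zeros(3),np.zeros(3),k,d)[0][0,0]
E
cat > a.py <<'E'
from h import *
C={n:read_camera(n) for n in("scene","top")}
for n in C: cv2.imwrite(f"pics/{n}0.png",C[n]["img"]); print(n,C[n]["fov_y"],C[n]["distortion"])
Z=dict(bushing=0,bore=.07,pivot=.165,collar=.193,knob=.213,shoe=.097,plug_gauge=0,planet_pin=.02,thrust_washer=.02)
for t,z in Z.items():
    for n in C:
        for r in place_of(n,t)[:4]:
            print(t,n,round(r["confidence"],2),np.round(r["centre"],1),np.round(at_z(C[n],r["centre"],z),4))
E
python3 a.py
```

```text
pics
scene 51.63429510426566 [-0.11280736  0.          0.          0.          0.        ]
top 51.60488253086011 [-0.05182573  0.          0.          0.          0.        ]
bushing scene 0.84 [191.7 225.3] [ 0.4428 -0.2686  0.    ]
bushing scene 0.63 [224.9 229.2] [ 0.4576 -0.1859  0.    ]
bushing scene 0.6 [155.6 233.7] [ 0.4745 -0.3506  0.    ]
bushing scene 0.55 [333.9 232.5] [0.4705 0.0726 0.    ]
bushing top 0.75 [325.2 274.7] [ 0.4614 -0.179   0.    ]
bushing top 0.74 [405.1 272.6] [ 0.4634 -0.3547  0.    ]
bushing top 0.65 [363.6 276.9] [ 0.4555 -0.263   0.    ]
bore scene 0.68 [331.5 235.5] [0.5632 0.0546 0.07  ]
bore top 0.75 [211.1 227.1] [0.5608 0.0605 0.07  ]
pivot scene 0.92 [415.9 224.5] [0.6447 0.1953 0.165 ]
pivot top 0.57 [135.6 177.6] [0.6452 0.1896 0.165 ]
collar scene 0.74 [436.4 170.5] [0.5051 0.2671 0.193 ]
collar scene 0.21 [329.9 250.2] [0.7428 0.0288 0.193 ]
collar top 0.85 [ 78.2 253.6] [0.4999 0.2779 0.193 ]
knob scene 0.88 [440.8 159.1] [0.4933 0.2757 0.213 ]
knob scene 0.42 [124.8 319.6] [ 0.8998 -0.2517  0.213 ]
knob scene 0.38 [191.3 227. ] [ 0.7087 -0.1953  0.213 ]
knob top 0.61 [ 78.1 255.1] [0.4959 0.268  0.213 ]
shoe scene 0.56 [426.3 207.3] [0.5021 0.2653 0.097 ]
shoe top 0.37 [104.3 256.2] [0.5009 0.2708 0.097 ]
plug_gauge scene 0.93 [121.5 321.6] [ 0.7365 -0.3569  0.    ]
plug_gauge top 0.83 [396.  152.5] [ 0.737  -0.3497  0.    ]
plug_gauge top 0.52 [172.7 276.5] [0.4611 0.1565 0.    ]
planet_pin scene 0.58 [315.9 302.5] [0.7014 0.0164 0.02  ]
planet_pin top 0.5 [232.5 162. ] [0.7138 0.0239 0.02  ]
planet_pin top 0.28 [211.7 228.5] [0.5641 0.0682 0.02  ]
thrust_washer scene 0.73 [368.2 222.1] [0.4568 0.1535 0.02  ]
thrust_washer top 0.57 [168.4 277.3] [0.4591 0.1605 0.02  ]
```

View pics/top0.png

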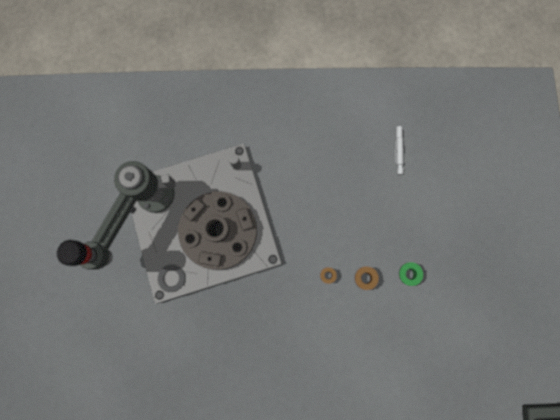

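Run:
```python
import cv2,numpy as np
a=cv2.imread("pics/scene0.png")[190:260,130:260];b=cv2.imread("pics/top0.png")[240:310,300:430]
cv2.imwrite("pics/crop.png",np.vstack([cv2.resize(x,None,fx=4,fy=4,interpolation=2) for x in(a,b)]))
```

```text
(no output)
```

View pics/crop.png

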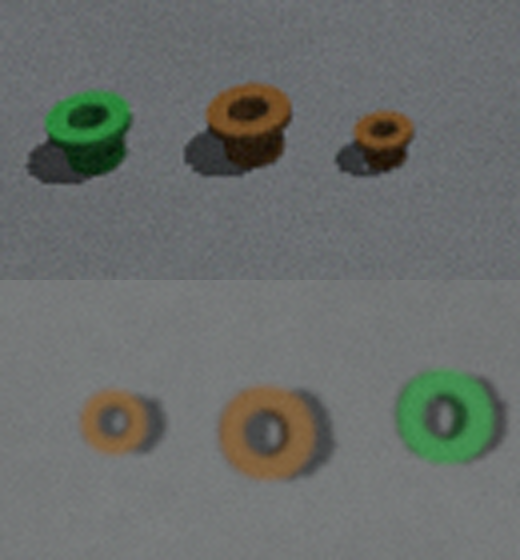

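View pics/scene0.png

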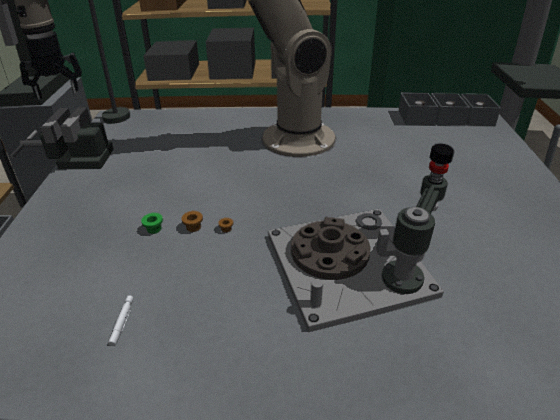

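Run:
```python
from h import *
from scipy.spatial.transform import Rotation as R
o=get_obs();print(o["t"],o["eef_pos"],o["tool_rot"],o["contact_force"])
w=o["tool_rot"];print(np.round(R.from_quat([w[1],w[2],w[3],w[0]]).as_matrix(),3))
c=read_camera("wrist");T=np.array(c["world_to_cam"]);print(np.round(-T[:3,:3].T@T[:3,3],3),np.round(T[:3,:3],2),c["fov_y"])
```

```text
1.0 [ 0.2032241  -0.64369759  0.23130266] [4.96078486e-06 9.88337955e-01 1.52276350e-01 1.50138826e-05] [-0.21230122  0.58190773  0.69502429]
[[ 0.954  0.301  0.   ]
 [ 0.301 -0.954 -0.   ]
 [ 0.     0.    -1.   ]]
[ 0.282 -0.618  0.373] [[ 0.3  -0.95  0.  ]
 [ 0.9   0.29 -0.32]
 [ 0.31  0.1   0.95]] 70.41094327429525
```

Emit:
{"fn": "carry_out", "kwargs": {
  "rows": "27 42 0 0;27 42 0 0;27 42 0 0;27 42 0 0;27 42 0 0;27 42 0 0;27 42 0 0;27 42 0 0;27 42 0 0;0 0 0 0"
}}

```text
t: 2.3
eef_pos: [0.4488, -0.2616, 0.2317]
tool_rot: [-0.0, 0.988, 0.156, 0.001]
contact_force: [-0.1, -0.6, -0.5]
gripper_width: 0.998
grasp_force: 0.0
```

```bash
cat > b.py <<'E'
from h import *
import pickle,sys
# store the wrist sightings with their cameras
n,*ts=sys.argv[1:]
c=read_camera("wrist");cv2.imwrite(f"pics/w{n}.png",c["img"])
o=get_obs();D=dict(cam=c,det={})
Z=dict(bushing=0.032,bore=.07,collar=.193,knob=.213)
for t in ts:
    D["det"][t]=[r for r in place_of("wrist",t)]
    D["det"][t+"_o"]=[(r["confidence"],r["centre"],cv2.boundingRect(r["pixels"].astype(np.uint8))) for r in outline_of("wrist",t)]
    for r in D["det"][t][:4]: print(t,round(r["confidence"],2),np.round(r["centre"],1),np.round(at_z(c,r["centre"],Z.get(t,0)),4))
    for r in D["det"][t+"_o"][:4]: print("  outline",round(r[0],2),np.round(r[1],1),r[2])
pickle.dump(D,open(f"w{n}.pkl","wb"))
print(o["t"],np.round(o["eef_pos"],4),np.round(o["tool_rot"],4),np.round(o["q"],2))
E
python3 b.py 1 bushing
```

```text
bushing 0.85 [215.6 154.1] [ 0.4603 -0.1868  0.032 ]
bushing 0.72 [275.7 177.6] [ 0.4554 -0.2607  0.032 ]
bushing 0.65 [350.8 190.9] [ 0.4678 -0.3507  0.032 ]
  outline 0.96 [273.5 182.5] (257, 161, 41, 40)
  outline 0.81 [358.5 195.3] (333, 179, 42, 41)
  outline 0.65 [211.6 158.3] (199, 138, 32, 31)
2.35 [ 0.4472 -0.2641  0.2315] [0.000e+00 9.880e-01 1.543e-01 2.000e-04] [ 0.58  0.23 -0.19  1.91  0.05  1.   -0.9 ]
```

Emit:
{"fn": "carry_out", "kwargs": {
  "rows": "0 0 0 10.3;0 0 0 10.3;0 0 0 10.3;0 0 0 10.3;0 0 0 10.3;0 0 0 10.3;0 -20 0 10.3;0 -20 0 0;0 0 0 0"
}}

```text
t: 3.58
eef_pos: [0.4451, -0.3085, 0.2311]
tool_rot: [-0.0, 0.712, 0.702, -0.0]
contact_force: [0.1, -0.7, 0.8]
gripper_width: 0.999
grasp_force: 0.0
```

```bash
python3 b.py 2 bushing
```

```text
bushing 0.95 [287.3 211.8] [ 0.4603 -0.3443  0.032 ]
bushing 0.81 [276.5 139. ] [ 0.4482 -0.2576  0.032 ]
bushing 0.64 [283.2  76. ] [ 0.4562 -0.192   0.032 ]
  outline 0.95 [280.1 153.2] (258, 122, 44, 45)
  outline 0.82 [286.2 221.5] (266, 202, 41, 41)
  outline 0.75 [285.6  67.9] (270, 51, 31, 36)
  outline 0.44 [494.1 211.2] (452, 203, 84, 15)
3.625 [ 0.4455 -0.3069  0.2311] [-3.000e-04  7.115e-01  7.027e-01 -1.000e-04] [ 0.77  0.28 -0.34  1.86  0.11  1.02  0.37]
```

View pics/w2.png

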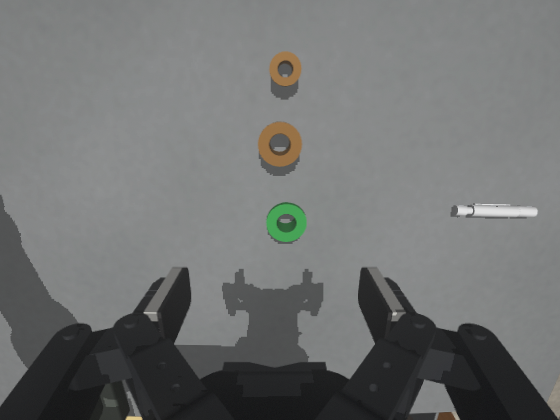

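```bash
cat > fl.py <<'E'
from h import *
import pickle
def flange(img,near,box=45):
    x,y=map(int,near);x0,y0=max(0,x-box),max(0,y-box);s=img[y0:y+box,x0:x+box]
    h=cv2.cvtColor(s,cv2.COLOR_BGR2HSV);m=cv2.inRange(h,(5,90,115),(22,255,255))
    cs=[c for c in cv2.findContours(m,cv2.RETR_EXTERNAL,cv2.CHAIN_APPROX_NONE)[0] if cv2.contourArea(c)>100]
    cs=min(cs,key=lambda c:np.linalg.norm(c.mean((0,1))-[x-x0,y-y0]))
    e=cv2.fitEllipse(cv2.convexHull(cs));return np.array(e[0])+[x0,y0],e[1]
if __name__=="__main__":
    rs=[];C=[]
    for n,p in((1,(273,182)),(2,(280,145))):
        c=pickle.load(open(f"w{n}.pkl","rb"))["cam"];u,ax=flange(c["img"],p);print(u,ax,at_z(c,u,.032))
        f=K(c)[0][0,0];o,v=ray(c,u);print("diam~",np.mean(ax)*np.linalg.norm(o-at_z(c,u,.032))/f);rs.append(ray(c,u))
    print(tri(rs))
E
python3 fl.py
```

```text
[277.18103409 180.70166779] (41.19535446166992, 41.87822723388672) [ 0.45242686 -0.26350086  0.032     ]
diam~ 0.04895958587024297
[279.43802261 143.8832283 ] (43.41073226928711, 44.26363754272461) [ 0.45148159 -0.26308669  0.032     ]
diam~ 0.05051080925992955
(array([ 0.45152666, -0.26369956,  0.02779733]), [np.float64(0.0001446095084589058), np.float64(0.00014460950845887407)])
```

Emit:
{"fn": "carry_out", "kwargs": {
  "rows": "6 42 0 0;0 0 -40 0;0 0 -40 0;0 0 -40 0;0 0 -40 0;0 0 -20 0;0 0 -20 0;0 0 -7.5 0;0 0 0 0",
  "claw": 70
}}

```text
t: 4.85
eef_pos: [0.4523, -0.2632, 0.0238]
tool_rot: [-0.0, 0.709, 0.705, 0.0]
contact_force: [-0.2, -0.1, 0.6]
gripper_width: 0.82
grasp_force: 0.0
```

Emit:
{"fn": "carry_out", "kwargs": {
  "rows": "0 0 0 0;0 0 0 0;0 0 0 0;0 0 0 0;0 0 0 0;0 0 0 0",
  "claw": 40,
  "force": 40
}}

```text
t: 5.6
eef_pos: [0.4527, -0.2639, 0.0253]
tool_rot: [0.001, 0.71, 0.705, 0.0]
contact_force: [-1.4, 2.0, 8.2]
gripper_width: 0.554
grasp_force: 39.8
```

```bash
python3 b.py 3 bushing
```

```text
bushing 0.97 [270.2 249.3] [ 0.4508 -0.2475  0.032 ]
bushing 0.92 [285.5 366.6] [ 0.459  -0.3251  0.032 ]
bushing 0.9 [284.2 118.9] [ 0.4576 -0.1847  0.032 ]
  outline 0.84 [284.2 356.2] (260, 348, 46, 20)
  outline 0.83 [271.4 272.1] (229, 224, 92, 92)
  outline 0.65 [297.  122.1] (249, 76, 74, 77)
5.65 [ 0.4527 -0.2639  0.0253] [8.000e-04 7.095e-01 7.047e-01 1.000e-04] [ 0.64  0.54 -0.29  2.05  0.27  0.58  0.16]
```

View pics/w3.png

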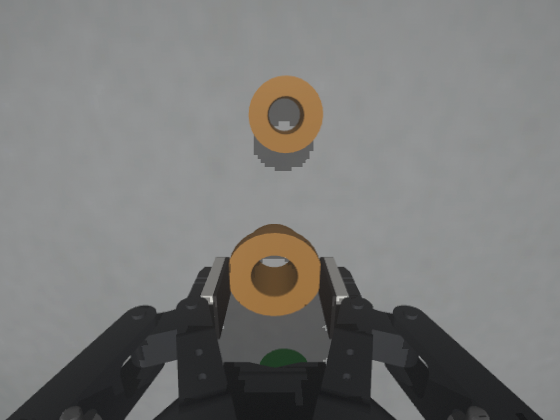

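Emit:
{"fn": "carry_out", "kwargs": {
  "rows": "0 0 20 0;0 0 45 0;0 0 45 0;0 0 45 0;22 40 0 0;22 40 0 0;22 40 0 0;22 40 0 0;22 30 0 0;0 0 0 0"
}}

```text
t: 7.0
eef_pos: [0.5636, -0.0698, 0.1795]
tool_rot: [-0.0, 0.708, 0.707, 0.001]
contact_force: [0.5, -1.0, -2.1]
gripper_width: 0.553
grasp_force: 41.9
```

```bash
python3 b.py 4 bushing bore
```

```text
bushing 0.85 [271.7 251.7] [ 0.561  -0.1326  0.032 ]
bushing 0.83 [187.7 277.1] [ 0.4668 -0.1643  0.032 ]
  outline 0.93 [181.9 283.8] (170, 269, 28, 29)
  outline 0.7 [272.1 273.2] (229, 223, 92, 93)
bore 0.74 [264.9  57.1] [0.5567 0.052  0.07  ]
  outline 0.69 [267.2  67.4] (170, 0, 195, 159)
7.05 [ 0.5624 -0.0723  0.1791] [-0.000e+00  7.085e-01  7.057e-01  2.000e-04] [ 0.37  0.39 -0.44  1.85  0.2   0.95 -0.17]
```

Emit:
{"fn": "carry_out", "kwargs": {
  "rows": "0 30 0 0;0 30 0 0;0 0 0 0;0 0 0 0"
}}

```text
t: 7.75
eef_pos: [0.562, -0.0152, 0.1788]
tool_rot: [0.0, 0.71, 0.704, -0.0]
contact_force: [0.1, -0.4, -2.0]
gripper_width: 0.553
grasp_force: 41.9
```

```bash
python3 b.py 5 bushing bore
python3 - <<'E'
import cv2,numpy as np
cv2.imwrite("pics/w45.png",np.hstack([cv2.imread(f"pics/w{n}.png")[:,80:480] for n in(4,5)]))
E
```

```text
bushing 0.98 [273.4 250.9] [ 0.5605 -0.0772  0.032 ]
bushing 0.34 [269.3 125.5] [0.5578 0.0531 0.032 ]
  outline 0.76 [270.6 271.9] (229, 224, 92, 91)
  outline 0.42 [155.   27.8] (120, 0, 67, 47)
bore 0.8 [270.5 128.1] [0.5594 0.0531 0.07  ]
  outline 0.82 [270.3 117. ] (178, 22, 184, 190)
7.8 [ 0.562  -0.0155  0.1788] [ 2.000e-04  7.102e-01  7.040e-01 -4.000e-04] [ 0.28  0.39 -0.46  1.86  0.21  0.94 -0.28]
```

View pics/w45.png

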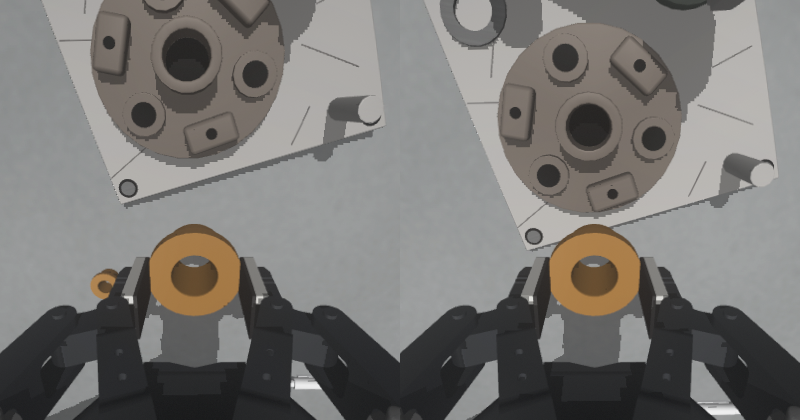

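Run:
```python
from fl import *
rs=[]
for n,p in((4,(267,55)),(5,(269,125))):
    D=pickle.load(open(f"w{n}.pkl","rb"));c=D["cam"];g=cv2.cvtColor(c["img"],cv2.COLOR_BGR2GRAY)
    x,y=p;b=26;s=cv2.GaussianBlur(g,(3,3),0)[y-b:y+b,x-b:x+b]
    for th in(55,70,80):
        m=(s<th).astype(np.uint8);cs=cv2.findContours(m,cv2.RETR_EXTERNAL,cv2.CHAIN_APPROX_NONE)[0]
        k=max(cs,key=cv2.contourArea);e=cv2.fitEllipse(cv2.convexHull(k));u=np.array(e[0])+[x-b,y-b]
        print(n,th,np.round(u,1),np.round(e[1],1),np.round(at_z(c,u,.07),4))
        if th==70: rs.append(ray(c,u))
    f=K(c)[0][0,0];print("exp px",37.6e-3*f/np.linalg.norm(ray(c,u)[0]-at_z(c,u,.07)))
    u,ax=flange(c["img"],(272,274),60);z=.1788+.0075;q=at_z(c,u,z)
    print("flange",u,np.round(ax,1),q,"exp",.05*f/np.linalg.norm(ray(c,u)[0]-q))
    print(s[b-25:b+25:3,b].tolist(),s[b,::3].tolist())
print(tri(rs))
```

```text
4 55 [266.   54.5] [46.7 50.8] [0.5576 0.0538 0.07  ]
4 70 [266.1  54.3] [48.2 52.4] [0.5576 0.054  0.07  ]
4 80 [266.1  54.2] [49.  53.3] [0.5576 0.054  0.07  ]
exp px 43.93148194433313
flange [274.18341827 273.73513031] [83.5 94.1] [ 0.56351437 -0.06751715  0.1863    ] exp 94.54311467902306
[52, 52, 53, 39, 38, 38, 38, 38, 38, 38, 46, 46, 46, 45, 45, 45, 44] [93, 49, 39, 38, 38, 38, 37, 38, 38, 37, 38, 38, 38, 38, 38, 39, 51, 108]
5 55 [268.5 124.9] [41.5 43.3] [0.5578 0.0556 0.07  ]
5 70 [268.3 126. ] [45.1 45.3] [0.5576 0.0547 0.07  ]
5 80 [268.4 126.3] [45.7 46.6] [0.5577 0.0545 0.07  ]
exp px 44.60138083980949
flange [274.2197876  273.63338089] [83.8 94. ] [ 0.56193893 -0.01240947  0.1863    ] exp 95.0387086572275
[114, 71, 38, 38, 38, 38, 38, 37, 42, 42, 42, 42, 42, 42, 41, 44, 69] [115, 65, 42, 38, 38, 38, 42, 42, 42, 42, 42, 42, 38, 38, 37, 38, 73, 115]
(array([0.55756037, 0.05452147, 0.06654573]), [np.float64(1.6606581098427894e-05), np.float64(1.6606581098461935e-05)])
```

Emit:
{"fn": "carry_out", "kwargs": {
  "rows": "-4.5 40 0 0;0 27 0 0;0 0 -30 0;0 0 -30 0;0 0 -18 0;0 0 0 0;0 0 0 0"
}}

```text
t: 8.88
eef_pos: [0.5586, 0.0534, 0.1018]
tool_rot: [0.0, 0.71, 0.705, 0.001]
contact_force: [0.1, 0.2, -2.1]
gripper_width: 0.548
grasp_force: 41.9
```

```bash
python3 b.py 6 bushing >/dev/null
python3 - <<'E'
from fl import *
P=[get_obs()["eef_pos"]]
ims=[]
for n in("scene","top"):
    c=read_camera(n);P.append(get_obs()["eef_pos"])
    u=proj(c,[.5577,.0525,.09]).astype(int);ims.append(cv2.resize(c["img"][u[1]-45:u[1]+45,u[0]-45:u[0]+45],(400,400),interpolation=2))
w=cv2.imread("pics/w6.png")[150:350,170:370];ims[1]=cv2.resize(w,(400,400),interpolation=2)
cv2.imwrite("pics/h6.png",np.hstack(ims));print(np.round(P,4),get_obs()["contact_force"])
E
```

```text
[[0.5586 0.0534 0.1019]
 [0.5584 0.0533 0.1018]
 [0.5582 0.0533 0.1016]] [ 0.32040505  0.2378875  -2.0372598 ]
```

View pics/h6.png

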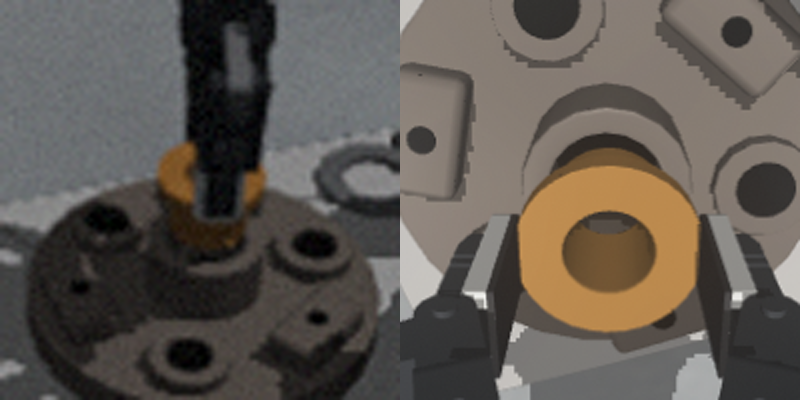

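Run:
```python
from fl import *
D=pickle.load(open("w6.pkl","rb"));c=D["cam"];im=c["img"]
g=cv2.cvtColor(im,cv2.COLOR_BGR2GRAY);print(g[185:240,270].tolist());print(im[185:240,270,2].tolist())
u,ax=flange(im,(274,273),60);print(u,ax)
for z in(.1085,.110): q=at_z(c,u,z);print("flange",q,at_z(c,(u[0],u[1]-41.5),z)[1]-.025)
for r,z,d in((203.5,.07,.028),(216.5,.07,.0188),(224,.0775,.018),(224,.0795,.018)): print(r,at_z(c,(273,r),z)-[0,d,0])
# columns at bore crescent
for row in (206,212,218,221): print(row,g[row,225:325:3].tolist())
```

```text
[127, 127, 126, 125, 126, 125, 119, 76, 77, 78, 77, 77, 77, 77, 77, 77, 79, 78, 87, 123, 141, 130, 125, 125, 125, 124, 125, 124, 124, 123, 119, 106, 42, 42, 43, 42, 43, 43, 45, 74, 85, 85, 86, 89, 90, 89, 89, 94, 134, 147, 147, 147, 147, 147, 148]
[135, 135, 134, 134, 135, 134, 128, 80, 81, 82, 82, 81, 82, 81, 82, 82, 83, 83, 92, 130, 149, 139, 134, 133, 134, 133, 133, 133, 133, 131, 127, 113, 45, 46, 47, 45, 47, 47, 51, 91, 107, 107, 108, 112, 113, 113, 112, 118, 171, 189, 189, 189, 188, 189, 190]
[274.02920151 273.71121979] (84.54894256591797, 94.23956298828125)
flange [0.5584167  0.05567052 0.1085    ] 0.05402043631276788
flange [0.55842174 0.05657059 0.11      ] 0.05466115265934688
203.5 [0.5579986 0.0536242 0.07     ]
216.5 [0.5579304  0.05435895 0.07      ]
224 [0.55793243 0.05312045 0.0775    ]
224 [0.55794373 0.0539104  0.0795    ]
206 [127, 126, 127, 126, 126, 125, 77, 72, 73, 75, 78, 115, 136, 138, 136, 130, 127, 130, 132, 135, 138, 100, 76, 74, 74, 72, 80, 125, 125, 125, 126, 127, 126, 127]
212 [128, 128, 127, 127, 127, 69, 71, 96, 130, 127, 126, 125, 125, 125, 124, 124, 124, 124, 124, 125, 124, 124, 125, 126, 126, 91, 71, 68, 125, 126, 126, 126, 126, 127]
218 [128, 128, 128, 128, 68, 96, 128, 127, 125, 124, 124, 122, 102, 42, 42, 42, 43, 42, 41, 43, 115, 123, 124, 124, 125, 125, 125, 87, 78, 127, 126, 127, 127, 127]
221 [129, 129, 127, 122, 89, 129, 128, 125, 124, 122, 106, 44, 43, 43, 43, 43, 43, 42, 42, 42, 43, 42, 117, 123, 124, 125, 125, 125, 86, 127, 127, 126, 126, 126]
```

Emit:
{"fn": "carry_out", "kwargs": {
  "rows": "0 0.5 -3 0;0 0 -3 0;0 0 -2 0;0 0 -2 0;0 0 -2 0;0 0 -1 0;0 0 0 0"
}}

```text
t: 10.0
eef_pos: [0.5577, 0.0538, 0.0877]
tool_rot: [-0.0, 0.709, 0.705, -0.0]
contact_force: [-0.1, 0.0, -1.8]
gripper_width: 0.558
grasp_force: 41.9
```

Emit:
{"fn": "carry_out", "kwargs": {
  "rows": "0 0 -3 0;0 0 -3 0;0 0 -3 0;0 0 -3 0;0 0 -2 0;0 0 0 0"
}}

```text
t: 10.75
eef_pos: [0.5576, 0.0538, 0.0736]
tool_rot: [-0.0, 0.709, 0.705, -0.0]
contact_force: [-0.1, 0.6, -1.1]
gripper_width: 0.548
grasp_force: 41.9
```

Emit:
{"fn": "carry_out", "kwargs": {
  "rows": "0 0 -1.5 0;0 0 -1 0;0 0 0 0"
}}

```text
t: 11.12
eef_pos: [0.5577, 0.0538, 0.0712]
tool_rot: [-0.0, 0.709, 0.705, -0.0]
contact_force: [-0.1, -0.2, -2.5]
gripper_width: 0.551
grasp_force: 41.9
```

Emit:
{"fn": "carry_out", "kwargs": {
  "rows": "0 0 0 0;0 0 0 0;0 0 0 0;0 0 20 0;0 0 40 0;0 -20 40 0;0 -30 0 0;0 0 0 0",
  "claw": 72
}}

```text
t: 12.12
eef_pos: [0.5579, 0.0008, 0.1717]
tool_rot: [0.001, 0.711, 0.703, -0.0]
contact_force: [-0.4, -0.5, -0.3]
gripper_width: 0.839
grasp_force: 0.0
```

```bash
python3 b.py 7 bushing collar knob
```

```text
bushing 0.93 [268.  143.6] [0.5527 0.0531 0.032 ]
bushing 0.9 [199.3 331.3] [ 0.4679 -0.1624  0.032 ]
  outline 0.91 [267.7 157.5] (242, 116, 63, 64)
  outline 0.89 [199.  340.3] (192, 320, 18, 31)
  outline 0.46 [168.9  37.5] (122, 0, 68, 65)
knob 0.32 [415.3 177.4] [0.6075 0.0613 0.213 ]
12.175 [0.5576 0.0027 0.1713] [ 2.000e-04  7.103e-01  7.039e-01 -1.000e-04] [ 0.26  0.39 -0.47  1.87  0.22  0.93 -0.32]
```

View pics/w7.png

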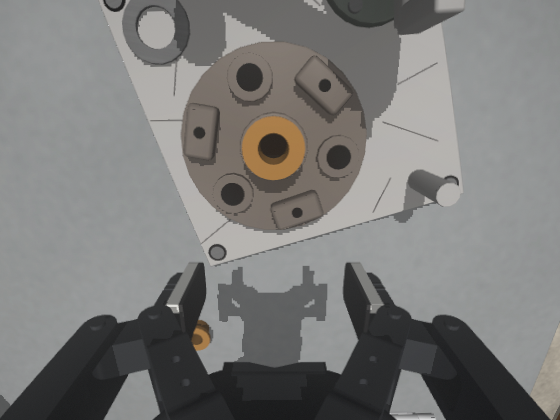

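Emit:
{"fn": "carry_out", "kwargs": {
  "rows": "0 0 60 0;0 0 60 0;-15 35 20 0;-15 40 20 0;-15 40 0 0;-13 35 0 0;0 0 0 0;0 0 0 0"
}}

```text
t: 13.48
eef_pos: [0.4998, 0.1535, 0.3311]
tool_rot: [0.0, 0.709, 0.705, -0.0]
contact_force: [1.2, -0.7, 0.2]
gripper_width: 0.846
grasp_force: 0.0
```

```bash
python3 b.py 8 collar knob;python3 - <<'E'
from fl import *
c=pickle.load(open("w7.pkl","rb"))["cam"];u,ax=flange(c["img"],(273,147),50);f=K(c)[0][0,0]
for z in (.077,.08):
    q=at_z(c,u,z);print(u,ax,q,.05*f/np.linalg.norm(ray(c,u)[0]-q))
E
```

```text
outline 0.66 [272.4  59.6] (239, 25, 62, 68)
knob 0.87 [271.8  63.2] [0.4985 0.2718 0.213 ]
  outline 0.87 [274.7  58.3] (240, 24, 61, 69)
13.525 [0.5    0.1529 0.331 ] [ 1.000e-04  7.098e-01  7.044e-01 -3.000e-04] [ 0.1   0.19 -0.59  1.75  0.11  1.23 -0.53]
[273.02865982 147.70029449] (63.35490036010742, 63.914974212646484) [0.55753565 0.05483836 0.077     ] 62.484462048341825
[273.02865982 147.70029449] (63.35490036010742, 63.914974212646484) [0.55754995 0.05521303 0.08      ] 63.287853858364535
```

Emit:
{"fn": "carry_out", "kwargs": {
  "rows": "0 40 0 0;0 0 0 0;0 0 0 0"
}}

```text
t: 14.1
eef_pos: [0.4999, 0.193, 0.3311]
tool_rot: [0.0, 0.71, 0.705, -0.0]
contact_force: [0.3, -0.2, -0.6]
gripper_width: 0.84
grasp_force: 0.0
```

```bash
python3 b.py 9 collar knob
python3 - <<'E'
import cv2,numpy as np
cv2.imwrite("pics/w89.png",np.hstack([cv2.imread(f"pics/w{n}.png")[:,80:480] for n in(8,9)]))
E
```

```text
collar 0.49 [243.5 188.4] [0.4701 0.203  0.193 ]
  outline 0.89 [273.4 112.1] (242, 84, 59, 63)
knob 0.85 [274.5 115.1] [0.5006 0.2713 0.213 ]
  outline 0.58 [274.3 116.5] (243, 85, 58, 60)
14.15 [0.5    0.1927 0.3311] [ 1.000e-04  7.099e-01  7.043e-01 -3.000e-04] [ 0.04  0.22 -0.62  1.73  0.13  1.24 -0.62]
```

View pics/w89.png

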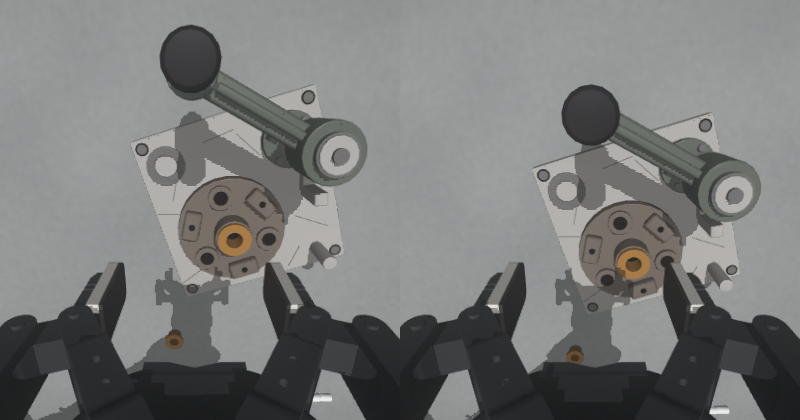

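Emit:
{"fn": "carry_out", "kwargs": {
  "rows": "0 39 0 0;0.5 39.5 0 0;0 0 -30 0;0 0 -30 0;0 0 -30 0;0 0 -20 0;0 0 -9 0;0 0 0 0",
  "claw": 80
}}

```text
t: 15.35
eef_pos: [0.5003, 0.272, 0.2122]
tool_rot: [-0.0, 0.71, 0.705, -0.0]
contact_force: [0.1, 1.5, -0.2]
gripper_width: 0.936
grasp_force: 0.0
```

Emit:
{"fn": "carry_out", "kwargs": {
  "rows": "0 0 0 0;0 0 0 0;0 0 0 0;0 0 0 0;0 0 0 0;0 0 0 0",
  "claw": 35,
  "force": 50
}}

```text
t: 16.1
eef_pos: [0.4991, 0.2734, 0.2129]
tool_rot: [-0.001, 0.709, 0.705, -0.0]
contact_force: [-5.4, 1.9, 2.4]
gripper_width: 0.502
grasp_force: 50.2
```

```bash
python3 b.py 10 knob
python3 - <<'E'
from h import *
c=read_camera("scene");im=c["img"][110:310,230:480]
w=cv2.imread("pics/w10.png")
cv2.imwrite("pics/h10.png",np.hstack([cv2.resize(im,(400,320)),cv2.resize(w,(400,320))]))
E
```

```text
knob 0.98 [275.5 269.1] [0.4998 0.2746 0.213 ]
  outline 0.98 [277.  286.8] (227, 235, 93, 100)
  outline 0.41 [277.2 280.5] (228, 218, 93, 117)
16.15 [0.4991 0.2734 0.2129] [-7.000e-04  7.090e-01  7.052e-01  0.000e+00] [-0.12  0.39 -0.63  1.8   0.26  1.04 -0.85]
```

View pics/h10.png

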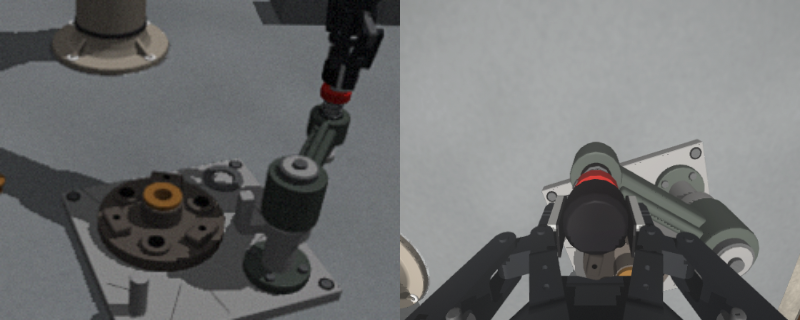

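Run:
```python
import numpy as np
P=np.array([.643,.1932]);a=np.arctan2(.272-P[1],.4995-P[0]);b=np.arctan2(.0543-P[1],.5577-P[0])+2*np.pi
print(np.degrees([a,b]))
t=np.linspace(a,b,17);p=P+.163*np.c_[np.cos(t),np.sin(t)];print(np.round(np.diff(p,axis=0)*1000,1).tolist(),p[-1])
```

```text
[151.22753837 238.44546197]
[[-6.8, -13.9], [-5.5, -14.5], [-4.0, -15.0], [-2.6, -15.3], [-1.1, -15.5], [0.3, -15.5], [1.8, -15.4], [3.3, -15.2], [4.7, -14.8], [6.1, -14.3], [7.4, -13.6], [8.6, -12.9], [9.8, -12.0], [10.9, -11.0], [11.9, -9.9], [12.8, -8.7]] [0.55770048 0.05430078]
```

Emit:
{"fn": "carry_out", "kwargs": {
  "rows": "-7 -14 0 0;-5.5 -14.5 0 0;-4 -15 0 0;-2.5 -15.5 0 0;-1 -15.5 0 0;0 0 0 0"
}}

```text
t: 17.05
eef_pos: [0.4781, 0.196, 0.212]
tool_rot: [-0.0, 0.71, 0.704, -0.002]
contact_force: [-7.7, -1.2, 3.5]
gripper_width: 0.502
grasp_force: 50.8
```

Emit:
{"fn": "carry_out", "kwargs": {
  "rows": "0.5 -15.5 0 0;2 -15.5 0 0;3 -15 0 0;4.5 -15 0 0;6 -14 0 0;7.5 -13.5 0 0;0 0 0 0"
}}

```text
t: 17.92
eef_pos: [0.5034, 0.106, 0.2122]
tool_rot: [0.001, 0.711, 0.704, -0.002]
contact_force: [-4.0, -3.9, 2.5]
gripper_width: 0.5
grasp_force: 50.9
```

Emit:
{"fn": "carry_out", "kwargs": {
  "rows": "8.5 -13 0 0;10 -12 0 0;11 -11 0 0;12 -10 0 0;0 0 0 0"
}}

```text
t: 18.55
eef_pos: [0.5464, 0.0608, 0.2127]
tool_rot: [0.001, 0.71, 0.704, -0.0]
contact_force: [-1.7, -5.2, 3.3]
gripper_width: 0.504
grasp_force: 51.2
```

Emit:
{"fn": "carry_out", "kwargs": {
  "rows": "8 -5.5 0 0;2.5 -1.5 0 0;2.5 -1.5 0 0;0 0 0 0"
}}

```text
t: 19.05
eef_pos: [0.5575, 0.0536, 0.2122]
tool_rot: [0.0, 0.71, 0.704, -0.001]
contact_force: [-3.2, -5.1, 2.5]
gripper_width: 0.503
grasp_force: 51.4
```

Emit:
{"fn": "carry_out", "kwargs": {
  "rows": "1.5 -1 0 0;1.5 -1 0 0;0 0 0 0"
}}

```text
t: 19.42
eef_pos: [0.558, 0.0533, 0.2115]
tool_rot: [-0.002, 0.709, 0.705, -0.002]
contact_force: [-10.4, -2.1, 2.8]
gripper_width: 0.504
grasp_force: 51.5
```

Emit:
{"fn": "carry_out", "kwargs": {
  "rows": "1.5 -1 0 0;0 0 0 0"
}}

```text
t: 19.68
eef_pos: [0.5581, 0.0532, 0.211]
tool_rot: [-0.003, 0.709, 0.705, -0.003]
contact_force: [-12.6, 0.8, 2.9]
gripper_width: 0.501
grasp_force: 51.5
```

Emit:
{"fn": "carry_out", "kwargs": {
  "rows": "0 0 -5 0;0 0 -5 0;0 0 -5 0;0 0 -5 0;0 0 -3 0;0 0 -3 0;0 0 -2 0;0 0 0 0;0 0 0 0",
  "force": 90
}}

```text
t: 20.8
eef_pos: [0.5583, 0.0532, 0.1865]
tool_rot: [-0.002, 0.709, 0.705, -0.003]
contact_force: [-23.2, -1.2, 29.1]
gripper_width: 0.491
grasp_force: 93.3
```

Emit:
{"fn": "carry_out", "kwargs": {
  "rows": "-1.5 1 0 0;-1 0 0 0;0 0 -1.5 0;0 0 -1.5 0;0 0 0 0"
}}

```text
t: 21.42
eef_pos: [0.5583, 0.0533, 0.1863]
tool_rot: [0.0, 0.709, 0.705, -0.002]
contact_force: [-23.9, -5.6, 45.3]
gripper_width: 0.496
grasp_force: 94.9
```

Run:
```python
from h import *
a=read_camera("scene");c=read_camera("wrist");o=get_obs();print(o["contact_force"],o["eef_pos"],o["torque"])
u=proj(a,[.558,.054,.13]).astype(int);print(u)
im=cv2.resize(a["img"][u[1]-60:u[1]+60,u[0]-60:u[0]+60],(400,400),interpolation=2)
cv2.imwrite("pics/h11.png",np.hstack([im,cv2.resize(c["img"][150:360,170:380],(400,400))]))
```

```text
[-23.77147279  -5.25093304  44.51140587] [0.55826369 0.05330123 0.18632516] [-1.12802847  5.27994975  0.02887935]
[332 211]
```

View pics/h11.png

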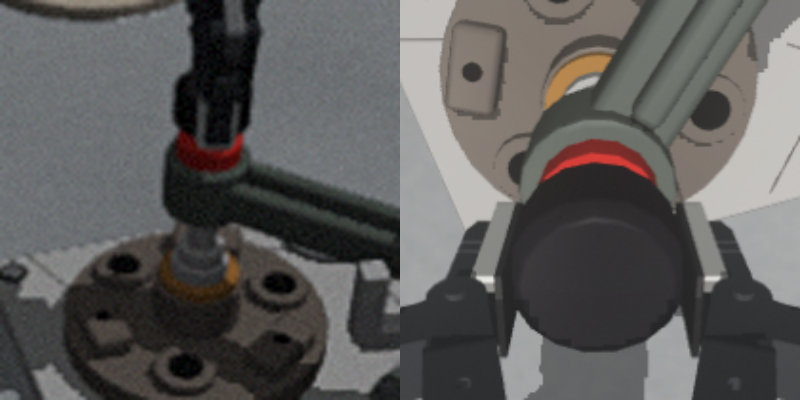

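Emit:
{"fn": "carry_out", "kwargs": {
  "rows": "0 0 1 0;0 0 0 0;0 0 0 0;0 0 0 0;0 0 0 0;0 0 0 0;0 0 0 0;0 0 0 0;0 0 0 0;0 0 0 0"
}}

```text
t: 22.78
eef_pos: [0.5582, 0.0533, 0.1864]
tool_rot: [0.0, 0.709, 0.705, -0.002]
contact_force: [-21.1, -6.0, 37.6]
gripper_width: 0.494
grasp_force: 93.9
```

Emit:
{"fn": "carry_out", "kwargs": {
  "rows": "0 0 0 0;0 0 0 0;0 0 0 0;0 0 0 0;0 0 0 0;0 0 0 0;0 0 0 0;0 0 0 0;0 0 0 0;0 0 0 0"
}}

```text
t: 24.02
eef_pos: [0.5582, 0.0533, 0.1864]
tool_rot: [0.0, 0.709, 0.705, -0.002]
contact_force: [-19.9, -4.8, 37.7]
gripper_width: 0.494
grasp_force: 93.9
```

Emit:
{"fn": "carry_out", "kwargs": {
  "rows": "0 0 0 0;0 0 0 0;0 0 0 0;0 0 0 0;0 0 0 0;0 0 0 0;0 0 0 0;0 0 0 0;0 0 0 0;0 0 0 0"
}}

```text
t: 25.28
eef_pos: [0.5582, 0.0533, 0.1864]
tool_rot: [0.0, 0.709, 0.705, -0.002]
contact_force: [-20.9, -4.6, 38.7]
gripper_width: 0.495
grasp_force: 93.9
```

Emit:
{"fn": "carry_out", "kwargs": {
  "rows": "0 0 0 0;0 0 0 0;0 0 0 0;0 0 0 0;0 0 0 0;0 0 0 0;0 0 0 0;0 0 0 0;0 0 0 0;0 0 0 0"
}}

```text
t: 26.52
eef_pos: [0.5582, 0.0533, 0.1864]
tool_rot: [0.0, 0.709, 0.705, -0.002]
contact_force: [-21.9, -4.1, 38.6]
gripper_width: 0.495
grasp_force: 93.9
```

```bash
python3 -c "
from station import *
print(hand_in())"
```

```text
the job is handed in; nothing more can be done
None
```

I handed the job in with the bushing home in the bore, the arm against its stop and the knob held down on its collar for about 5 s and still pushed (about 38 N at the wrist). The hand-in reported no verdict, so a pass isn't confirmed.

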